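# Refit the access panel in the open control box

## Robot

A 7-joint arm with a two-finger parallel gripper is mounted at the origin on the work surface. World frame = base frame: x ahead of the robot, y to its left, z up, the work surface at z = 0. Lengths are in m, angles in degrees, forces in N, time in s.
With the tool pointing down it reaches from about 0.425 to 0.875 m from the base axis. Payload 4.7 kg.
Tool frame: the origin (TCP) lies at the very end of the fingers, on their centre line; the grasp point (between the pads) lies 19 mm behind it (env.grip_point_offset is the distance from the TCP to the grasp point, in m); z points along the fingers, y is the line along which they close (so a half turn about z gives the same grasp; the last joint's range is limited). The gripper opens to 87 mm and grips with 3 to 60 N. Pads are 19 mm wide; open, the fingers measure 117 mm over their backs; the gripper's body (75 mm by 190 mm) begins 51 mm behind the grasp point.
Start: joints at [-69.723, 18.392, -4.016, 83.108, 1.295, 78.541, -3.26], TCP at [0.217, 0.613, 0.223] pointing down, gripper open.
Joint ranges: [-163.93, 163.93], [-17.29, 119.83], [-79.2, 71.16], [3.27, 140.29], [-89.18, 269.18], [5.43, 117.66], [-154.24, 154.24]. Speed limits (degrees/s): [147.25, 147.25, 180, 180, 180, 180, 180].

## Interface

Orientations are given as [roll, pitch, yaw] about the fixed x, y, z axes, in that order (R = Rz(yaw) Ry(pitch) Rx(roll)).
In Python, from cell import env gives the robot as it stands.
- The arm moves only by the tool jog_arm, never from a script. Its argument "motion" is a list of rows, each an object of numbers: "x", "y", "z": the shift along the tool's x, y, z in cm; "ax", "ay", "az": the turn, a rotation vector about the tool's x, y, z in degrees. In form: [{"x": .., "y": .., "z": .., "ax": .., "ay": .., "az": ..}, ...]. A call has exactly 5 rows; each row shifts and turns the commanded pose from where the row before left it, along the tool's axes as they then stand; what a row does not reach is not made up. A row lasts 1/10 s, in which the tool goes at most 50 mm and 8.59 degrees, less where a joint would pass 70% of its speed; a pose out of reach is approached as far as the arm can. A call is refused whole if a number of a shift passes 5 or a number of a turn 8.59, either way. A call with a gripper value outside its range is refused whole. "claw" is the gripper command: -1 is shut, 1 is fully open, values between are in proportion, set as the call begins (left out, the last holds). The fingers move at their own pace and stop on an object; "squeeze" is the grip in N (left out, the last holds). Time passes only in rows, so rows that do not move let the fingers close, or fill a call up. It gives the time, the measured TCP pose, the force, the opening and the grip force at its end, in the units of the state.
- env.get_obs(): the state, without advancing time (a new reading comes with each control period).
- env.read_camera(name): name is "scene" or "top" or "wrist"; returns the picture (384x512x3 uint8, red, green, blue); there is no depth.
- env.camera_params(name): a dict with "fx", "fy", "cx", "cy" (pixels), "k1" (the pictures are not rectified: a ray, as slopes to the right and down, at radius r is drawn at 1 + k1 r^2 times it, then the intrinsics apply), "extrinsics" (4x4, takes a point from world to camera coordinates). Camera axes: x right, y up, looking along -z (the intrinsics and any distortion apply to the point x, -y, -z); pixel columns grow to the right and rows downward; lengths in m; the calibration is good to about 2 mm. A picture is of the moment at which its call begins: read the wrist's pose just before it. camera_params takes no time and is no camera call; for the wrist camera it gives the pose at the moment of the call.
- env.sign_off(): hands the job in; it is judged then, once.
The state is a dict: "time_s": time; "qpos": joint angles; "joint_velocities": joint speeds; "effort": joint torques, N m; "tool_pos": TCP position; "tool_rot": TCP orientation; "force": force on the tool from outside, world axes, zero at the start; "wrist_torque": the same for the moment, N m; "grip_width": finger opening in m; "grasp_force": force on a finger pad.
Only numpy, scipy, OpenCV 4.12 (cv2) and the standard library are available. Lean on these libraries where they do the work, as an engineer would, in place of code of your own. Each camera call takes 0.05 s, during which the arm holds its last target. There are 200 camera calls.

## Task

Refit the loose access panel in the open control box: the panel is longer than the opening, so tilt it, slip one end under the lip at the deep end, lower the other end past the opposite lip until the panel lies flat on the ledges, and slide it fully home against the end wall at the shallow end. Feel for the ledges and set the panel down gently on them, never forcing it or letting it drop, then let go; leave the tray, the tape and the screwdriver where they are.

Things in the scene. Friction and masses are not known exactly. Their poses are not given: they have to be found in the camera images.
- control_box: Grey sheet-metal box, open on top, fixed to the counter. Origin: on its underside, below the middle of the opening; z up; -x towards the DEEP end (nearer the robot), +x the SHALLOW end. Outer x -124..+108, y -74..+74, height 93 mm. Opening x -92..+92 between two 3 mm lips, y -66..+66 between the side walls. Inside, a level rigid steel ledge runs all round (12 mm wide along the sides).
- deep_lip (a point): Middle of the inner edge of the deep end's lip, on its underside: x -92, z 90 mm in the box's frame. Below the lip the space runs 26 mm on, to an end wall at x -118. The ledge here spans x -118..-72. The ledge's top stands 50 to 74 mm above the box's underside (levelling screws): it differs each time, is the same all round and is not measured, so feel for it.
- shallow_lip (a point): Middle of the inner edge of the shallow end's lip, on its underside: x +92, z 90 mm in the box's frame. Below the lip the space runs only 10 mm on, to a rigid end wall at x +102. The ledge here spans x +77..+102.
- panel: Aluminium access panel, 200 (x) x 120 (y) x 6 mm (z), about 0.4 kg, loose on the counter; a black grip block stands on the middle of its top: 16 mm along x, 50 mm along y, its top 51 mm above the panel's underside. Origin: centre of its underside; x along its length, z up. Both ends are alike. Seated home, its origin lies at about x +2 mm in the box's frame.
- panel_end_a (a point): Middle of the lower edge of the panel's -x end (100 mm from its origin).
- panel_end_b (a point): Middle of the lower edge of the panel's +x end (100 mm from its origin).
- tool_tray: Bystander: open black plastic tray of small tools, 110 x 160 x 45 mm, loose; origin at the centre of its underside.
- tape_roll: Bystander: black roll of tape lying flat, 84 mm across, 24 mm high, loose; origin at the centre of its underside.
- screwdriver: Bystander: yellow-handled screwdriver lying on the counter, loose; its length is its x axis.

How it is judged (in metres and radians):
On the way:
1. one end of the still tilted panel is under the lip at the deep end, at least 8 mm in (((x of panel_end_a in the frame of control_box below -0.1 m and y of panel_end_a in the frame of control_box between -0.03 and 0.03 m and z of panel_end_a in the frame of control_box between 0.04 and 0.088 m and angle between panel's own z axis and vertical above 0.05 rad) or (x of panel_end_b in the frame of control_box below -0.1 m and y of panel_end_b in the frame of control_box between -0.03 and 0.03 m and z of panel_end_b in the frame of control_box between 0.04 and 0.088 m and angle between panel's own z axis and vertical above 0.05 rad))), for 0.1 s.
At the end, for the whole second after the job is handed in: The panel lies flat (within 0.025 rad) and still on the ledges of the box, released, with both ends under the lips, and its end within 4.5 mm of the end wall at the shallow end (x of panel in the frame of control_box between -0.0025 and 0.0045 m and y of panel in the frame of control_box between -0.009 and 0.009 m and z of panel in the frame of control_box between 0.047 and 0.077 m and angle between panel's own z axis and vertical below 0.025 rad and angle between the x axis of panel and the x axis of control_box, either way round below 0.09 rad and contact force between panel and control_box above 1 N and linear speed of panel below 0.01 m/s); the robot touches nothing.
It fails at once if the panel is forced against the box with more than 30 N (contact force between panel and control_box above 30 N).
It fails at once if the panel is dropped (moves faster than 0.2 m/s with no finger on it) (contact force between the fingers and panel below 0.05 N and linear speed of panel above 0.2 m/s).
It fails at once if the tool tray is moved by more than 30 mm (distance of tool_tray from where it was at the start of the episode above 0.03 m).
It fails at once if the tape roll is moved by more than 30 mm (distance of tape_roll from where it was at the start of the episode above 0.03 m).
It fails at once if the screwdriver is moved by more than 30 mm (distance of screwdriver from where it was at the start of the episode above 0.03 m).
It also fails if it takes over 58 s, if anything falls off the work surface, if the arm or the gripper's body presses on something with over 40 N, if the wrist force passes 120 N, or if a joint passes its speed limit or range.

## Working session

There is one attempt and no reset: what is moved stays moved. The work goes in short steps, Python scripts to look and compute and a tool call to move; the robot and the scene stay as the last step left them, time stands still between calls to the robot, and variables do not carry over. Pictures are saved under pics/ and viewed, at most 10 in all, crops included, and the job is handed in when it is done.

Besides the shell and the picture viewer there is one more tool, called after "Call:" as name([rows], argument=value, ...), one row to a line, values as JSON. jog_arm: Moves the arm, as the interface text tells. Its arguments: {"type":"object","properties":{"motion":{"type":"array"},"claw":{"type":"number"},"squeeze":{"type":"number"}},"required":["motion"]}

```bash
ls; mkdir -p pics
python3 - <<'E'
from cell import env
import cv2
o=env.get_obs(); print(o)
for n in ["scene","top"]:
    im=env.read_camera(n); cv2.imwrite(f"pics/{n}0.png",im[:,:,::-1])
    p=env.camera_params(n); print(n,p)
E
```

```text
pics
{'time_s': 0.0, 'qpos': array([-69.72256997,  18.43854483,  -4.01513839,  83.17623717,
         1.29299877,  78.53985443,  -3.26145564]), 'joint_velocities': array([-0.00636998,  0.05874776,  0.09567363, -0.09034046, -0.04889047,
       -0.05113516, -0.02920647]), 'effort': array([ 4.68200471e-05, -4.91305089e+01, -4.04218035e-01, -3.12515795e+01,
       -6.38970640e-02,  4.40039474e-02,  1.76147032e-04]), 'tool_pos': array([0.21650264, 0.61228994, 0.22145558]), 'tool_rot': array([-1.79890495e+02,  3.95709882e-03,  1.60530125e+02]), 'force': array([ 0.13112122, -0.37484926, -0.14955247]), 'wrist_torque': array([ 0.01997218, -0.02144309,  0.01376468]), 'grasp_force': 0.0, 'grip_width': 0.08684179542307571}
scene {'fx': 346.4853677547907, 'fy': 346.4853677547907, 'cx': 254.64076854957926, 'cy': 187.13465857905115, 'k1': -0.0879778496539003, 'extrinsics': array([[ 0.56481498,  0.82501071, -0.01847615, -0.31801483],
       [-0.48947028,  0.35295657,  0.79739608,  0.20889878],
       [ 0.66438158, -0.44133772,  0.60317338, -1.48367421],
       [ 0.        ,  0.        ,  0.        ,  1.        ]])}
top {'fx': 375.6547518170553, 'fy': 375.6547518170553, 'cx': 256.9203484605269, 'cy': 195.77069463753375, 'k1': -0.12769590217210908, 'extrinsics': array([[ 0.00837773, -0.99991231,  0.01025565, -0.00487374],
       [ 0.98065701,  0.01022122,  0.195467  , -0.58252713],
       [-0.19555468,  0.00841971,  0.98065666, -1.0485741 ],
       [ 0.        ,  0.        ,  0.        ,  1.        ]])}
```

View pics/scene0.png

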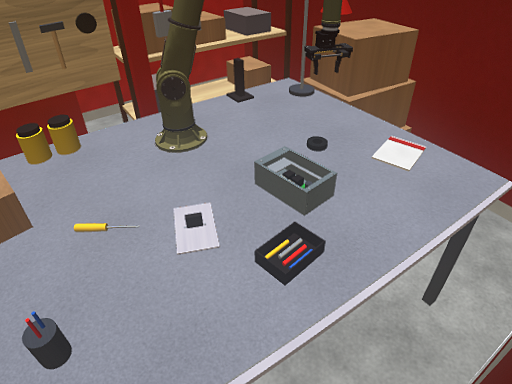

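View pics/top0.png

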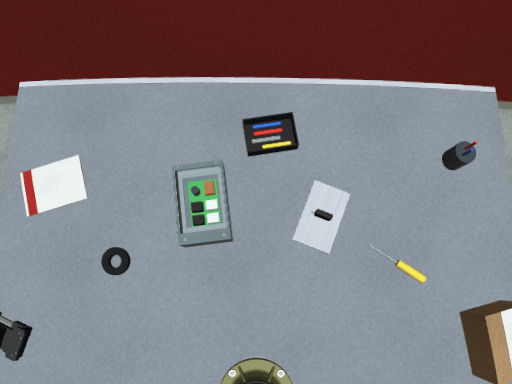

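The scene view shows the panel at about (195,227), the box at (295,180) and the tray at (290,250). In the top view the panel is at (322,215) with its grip at (323,214). The box is at (202,203), the tray at (270,133), the tape at (116,261) and the screwdriver at (400,265).

```bash
cat > h.py <<'E'
import numpy as np, cv2
from scipy.spatial.transform import Rotation as R
from cell import env
def rays(p,uv):
    K=np.array([[p['fx'],0,p['cx']],[0,p['fy'],p['cy']],[0,0,1]])
    n=cv2.undistortPoints(np.float64(uv).reshape(-1,1,2),K,np.array([p['k1'],0,0,0.])).reshape(-1,2)
    E=p['extrinsics']; d=np.c_[n[:,0],-n[:,1],-np.ones(len(n))]@E[:3,:3]
    return -E[:3,:3].T@E[:3,3], d
def onplane(p,uv,z):
    c,d=rays(p,uv); return c+d*((z-c[2])/d[:,2])[:,None]
def project(p,P):
    E=p['extrinsics']; c=np.atleast_2d(P)@E[:3,:3].T+E[:3,3]
    s=np.c_[c[:,0],-c[:,1]]/-c[:,2:]; s=s*(1+p['k1']*(s**2).sum(1))[:,None]
    return s*[p['fx'],p['fy']]+[p['cx'],p['cy']]
def rect(P):
    (c,wh,a)=cv2.minAreaRect(np.float32(P[:,:2]*1000)); b=cv2.boxPoints((c,wh,a))
    e=[b[1]-b[0],b[2]-b[1]]; e=max(e,key=np.linalg.norm)
    return np.array(c),wh,np.degrees(np.arctan2(e[1],e[0]))
def toolR(o): return R.from_euler('xyz',o['tool_rot'],degrees=True)
def delta(o,pos,rot):
    "pose error in tool axes: cm, deg"
    T=toolR(o); return T.inv().apply(np.array(pos)-o['tool_pos'])*100,(T.inv()*rot).as_rotvec(degrees=True)
def big(m,lo,hi):
    cs,_=cv2.findContours(m.astype(np.uint8),cv2.RETR_EXTERNAL,cv2.CHAIN_APPROX_NONE)
    return [c.reshape(-1,2) for c in cs if lo<cv2.contourArea(c)<hi]
E
python3 - <<'E'
from h import *
p=env.camera_params("top"); im=cv2.imread("pics/top0.png"); hsv=cv2.cvtColor(im,cv2.COLOR_BGR2HSV)
print(im[190,325],im[100,200],im[240,205],im[165,200],im[203,180],im[203,224])
m=np.zeros(im.shape[:2],bool); m[170:260,285:360]=1
for c in big(m&(im.min(2)>150),800,5000): print("panel",rect(onplane(p,c,.006)))
for c in big(m&(im.max(2)<70),30,800): print("grip",rect(onplane(p,c,.051)))
m[:]=0; m[150:255,160:240]=1
b=im.astype(int); 
for c in big(m&(b[:,:,0]-b[:,:,2]<8),1000,9000): print("box",rect(onplane(p,c,.093)),cv2.boxPoints(cv2.minAreaRect(c)))
E
```

```text
[224 218 209] [159 148 138] [140 136 117] [141 137 118] [128 127 115] [156 150 133]
panel (array([ 532.81781006, -198.75228882]), (122.13200378417969, 202.75967407226562), np.float32(-21.048416))
grip (array([ 528.75512695, -194.63546753]), (49.357666015625, 19.025859832763672), np.float32(68.3809))
```

Run:
```python
import cv2
im=cv2.imread("pics/top0.png")[150:260,150:360]
cv2.imwrite("pics/crop1.png",cv2.resize(im,None,fx=3.8,fy=3.8,interpolation=cv2.INTER_CUBIC))
```

```text
(no output)
```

View pics/crop1.png

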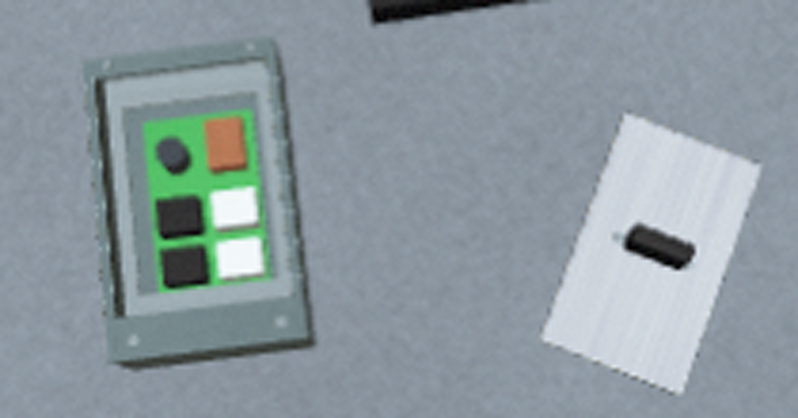

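The crop shows the box rim's outer corners at about (86,62), (275,40), (313,340) and (110,357). Its wide deep lip is at the bottom, facing the robot. The panel lies with its grip at (660,246). I'll cast the box corners onto the rim plane.

Run:
```python
from h import *
p=env.camera_params("top")
uv=(np.array([[86,62],[275,40],[313,340],[110,357]])+.5)/3.8+150-.5
P=onplane(p,uv,.093)*1000; print(P.round(1)); 
TL,TR,BR,BL=P[:,:2]
ex=(TL+TR-BL-BR)/2; ey=(TL+BL-TR-BR)/2
print(np.linalg.norm(ex),np.linalg.norm(ey),np.degrees(np.arctan2(ex[1],ex[0])),np.degrees(np.arctan2(-ey[0],ey[1])))
c=P[:,:2].mean(0);e=ex/np.linalg.norm(ex); print("origin",c+8*e)
# panel check: long axis at -21.05: expected corners/grip
```

```text
[[661.4 247.9  93. ]
 [680.  103.3  93. ]
 [451.5  69.4  93. ]
 [437.1 218.6  93. ]]
228.56528211086788 147.82730865342663 7.9564695711002384 6.427270164571928
origin [565.40110645 160.88025761]
```

Call:
jog_arm([
  {"x": -4.7,"y": -0.6,"az": 4.55},
  {"x": -4.7,"y": -0.6,"az": 4.55},
  {"x": -4.7,"y": -0.6,"az": 4.55},
  {"x": -4.7,"y": -0.6,"az": 4.55},
  {"x": -4.7,"y": -0.6,"az": 4.55},
], claw=1, squeeze=50)

```text
$.motion[0]: bad value
```

Call:
jog_arm([
  {"x": -4.6,"y": -0.6,"az": 4.55},
  {"x": -4.6,"y": -0.6,"az": 4.55},
  {"x": -4.6,"y": -0.6,"az": 4.55},
  {"x": -4.6,"y": -0.6,"az": 4.55},
  {"x": -4.6,"y": -0.6,"az": 4.55},
])

```text
$.motion[0]: bad value
```

Call:
jog_arm([
  {"x": -4.5,"y": -0.6,"az": 4.55},
  {"x": -4.5,"y": -0.6,"az": 4.55},
  {"x": -4.5,"y": -0.6,"az": 4.55},
  {"x": -4.5,"y": -0.6,"az": 4.55},
  {"x": -4.5,"y": -0.6,"az": 4.55},
])

```text
$.motion[0]: bad value
```

Call:
jog_arm([
  {"x": -4.5,"y": -0.6,"az": 4.55},
  {"x": -4.5,"y": -0.6,"az": 4.55},
  {"x": -4.5,"y": -0.6,"az": 4.55},
  {"x": -4.5,"y": -0.6,"az": 4.55},
  {"x": -4.5,"y": -0.6,"az": 4.55},
])

```text
$.motion[0]: bad value
```

Call:
jog_arm([
  {"x": -4.7,"y": -0.6,"z": 0,"ax": 0,"ay": 0,"az": 4.55},
  {"x": -4.7,"y": -0.6,"z": 0,"ax": 0,"ay": 0,"az": 4.55},
  {"x": -4.7,"y": -0.6,"z": 0,"ax": 0,"ay": 0,"az": 4.55},
  {"x": -4.7,"y": -0.6,"z": 0,"ax": 0,"ay": 0,"az": 4.55},
  {"x": -4.7,"y": -0.6,"z": 0,"ax": 0,"ay": 0,"az": 4.55},
], claw=1, squeeze=50)

```text
time_s: 0.6
tool_pos: [0.4089, 0.4735, 0.222]
tool_rot: [-180.0, 0.0, 137.6]
force: [-0.1, 1.0, 0.2]
grip_width: 0.0874
grasp_force: 0.0
```

Call:
jog_arm([
  {"x": -4.6,"y": -0.6,"z": 0,"ax": 0,"ay": 0,"az": 4.55},
  {"x": -4.6,"y": -0.6,"z": 0,"ax": 0,"ay": 0,"az": 4.55},
  {"x": -4.6,"y": -0.6,"z": 0,"ax": 0,"ay": 0,"az": 4.55},
  {"x": -4.6,"y": -0.6,"z": 0,"ax": 0,"ay": 0,"az": 4.55},
  {"x": -4.6,"y": -0.6,"z": 0,"ax": 0,"ay": 0,"az": 4.55},
])

```text
time_s: 1.1
tool_pos: [0.5278, 0.276, 0.2221]
tool_rot: [-180.0, 0.0, 114.8]
force: [0.5, 0.5, 0.5]
grip_width: 0.0867
grasp_force: 0.0
```

Call:
jog_arm([
  {"x": -4.5,"y": -0.6,"z": 0,"ax": 0,"ay": 0,"az": 4.55},
  {"x": -4.5,"y": -0.6,"z": 0,"ax": 0,"ay": 0,"az": 4.55},
  {"x": -4.5,"y": -0.6,"z": 0,"ax": 0,"ay": 0,"az": 4.55},
  {"x": -4.5,"y": -0.6,"z": 0,"ax": 0,"ay": 0,"az": 4.55},
  {"x": -4.5,"y": -0.6,"z": 0,"ax": 0,"ay": 0,"az": 4.55},
])

```text
time_s: 1.6
tool_pos: [0.5596, 0.0528, 0.2222]
tool_rot: [-180.0, 0.0, 92.1]
force: [-0.2, -0.0, 0.7]
grip_width: 0.0872
grasp_force: 0.0
```

Run:
```python
from h import *
o=env.get_obs(); print(o['tool_pos'],o['tool_rot'],o['time_s'])
p=env.camera_params("wrist"); im=env.read_camera("wrist"); cv2.imwrite("pics/w1.png",im[:,:,::-1])
import pickle; pickle.dump(p,open("w1.pkl","wb"))
print(project(p,np.array([[.5654,.1609,.093]])),p['extrinsics'].round(3))
```

```text
[0.5596491  0.05280797 0.22215309] [-1.79981573e+02  9.30572252e-03  9.20854465e+01] 1.6
[[260.23991949  68.4936681 ]] [[ 0.999  0.038  0.001 -0.562]
 [-0.036  0.964 -0.263  0.002]
 [-0.011  0.263  0.965 -0.398]
 [ 0.     0.     0.     1.   ]]
```

View pics/w1.png

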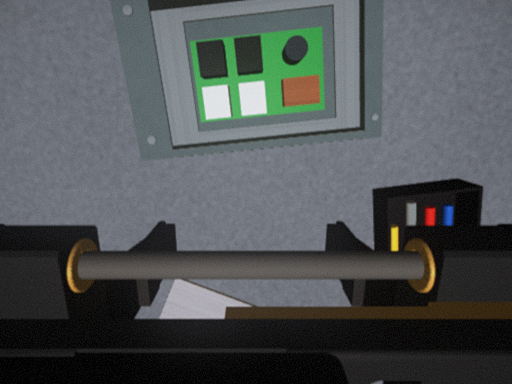

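The wrist view shows the box's near (-y) outer rim corners at about (143,158) for the deep end and (381,136) for the shallow end. The opening's inner corners are at about (173,147) and (362,129).

Run:
```python
from h import *; import pickle
p=pickle.load(open("w1.pkl","rb"))
P=onplane(p,[[143,158],[381,136],[173,147],[362,129],[150,0],[360,0]],.093)[:,:2]*1000; print(P.round(1))
e=P[1]-P[0]; print(np.linalg.norm(e),np.degrees(np.arctan2(e[1],e[0])))
for n in (0,1):pass
e/=np.linalg.norm(e); n=np.array([-e[1],e[0]]); print("origin from outer",(P[0]+P[1])/2+8*e+74*n)
f=P[4]-P[2]; g=P[5]-P[3]; print([np.degrees(np.arctan2(-v[0],v[1])) for v in (f,g)], (P[3]-P[2])@e)
```

```text
[[455.1  75.5]
 [683.5 105.2]
 [484.6  87.3]
 [664.5 111. ]
 [468.7 211.7]
 [648.1 218.6]]
230.39214760550243 7.414776662280563
origin from outer [567.68223047 164.74755175]
[np.float64(7.253251127011024), np.float64(8.659993236532546)] 181.50738946154365
```

Call:
jog_arm([
  {"x": -4.5,"y": -0.3,"z": 0,"ax": 0,"ay": 0,"az": 4.55},
  {"x": -4.5,"y": -0.3,"z": 0,"ax": 0,"ay": 0,"az": 4.55},
  {"x": -4.5,"y": -0.3,"z": 0,"ax": 0,"ay": 0,"az": 4.55},
  {"x": -4.0,"y": -0.3,"z": 0,"ax": 0,"ay": 0,"az": 4.55},
  {"x": -2.0,"y": -0.3,"z": 0,"ax": 0,"ay": 0,"az": 4.55},
])

```text
time_s: 2.15
tool_pos: [0.5247, -0.1411, 0.2224]
tool_rot: [180.0, 0.1, 69.0]
force: [-0.1, 0.5, -1.0]
grip_width: 0.087
grasp_force: 0.0
```

Run:
```python
from h import *
o=env.get_obs(); print(o['tool_pos'],o['tool_rot'],o['time_s'])
p=env.camera_params("wrist"); im=env.read_camera("wrist"); cv2.imwrite("pics/w2.png",im[:,:,::-1])
import pickle; pickle.dump(p,open("w2.pkl","wb"))
```

```text
[ 0.52470536 -0.14110276  0.22243558] [1.79999986e+02 8.85416551e-02 6.90407473e+01] 2.15
```

View pics/w2.png

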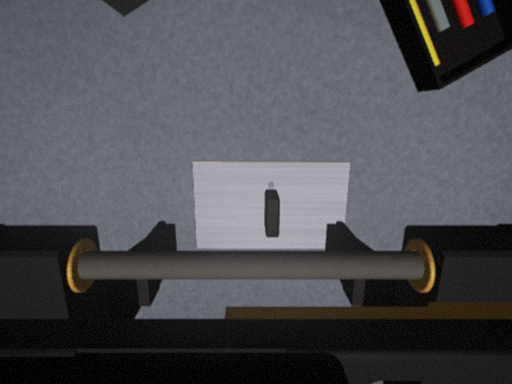

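The panel is square in the view, with far corners at about (192,161) and (350,163). The grip's top is at about x 265-279, y 190-237.

Run:
```python
from h import *; import pickle
p=pickle.load(open("w2.pkl","rb")); im=cv2.imread("pics/w2.png")
P=onplane(p,[[192,161],[350.5,162.5]],.006)[:,:2]*1000
e=P[1]-P[0]; a=np.degrees(np.arctan2(e[1],e[0])); L=np.linalg.norm(e); e/=L; n=np.array([-e[1],e[0]])
c=(P[0]+P[1])/2-60*n; print(L,a,"panel",c)
m=np.zeros(im.shape[:2],bool); m[170:245,200:345]=1
c2=big(m&(im.max(2)<60),100,3000)
for k in c2: print(rect(onplane(p,k,.051)), cv2.boundingRect(k))
o=env.get_obs()
for q in (c,[528.75,-194.6],[532.8,-198.75]): print(delta(o,[q[0]/1000,q[1]/1000,.03],R.from_euler('xyz',[180,0,a+90],degrees=True)))
```

```text
201.22597353761222 -21.44294581881987 panel [ 531.93239733 -198.71064001]
(array([ 596.3192749 , -243.08062744]), (28.264404296875, 21.894004821777344), np.float32(69.09598)) (326, 222, 19, 23)
(array([ 533.26226807, -191.807724  ]), (55.822628021240234, 15.391876220703125), np.float32(69.84505)) (265, 190, 14, 46)
(array([-4.79404329,  2.80397081, 19.26643929]), array([-0.0150212 ,  0.14142931,  0.1384869 ]))
(array([-4.52669491,  2.35812926, 19.26589766]), array([-0.0150212 ,  0.14142931,  0.1384869 ]))
(array([-4.76618837,  2.88623217, 19.26634873]), array([-0.0150212 ,  0.14142931,  0.1384869 ]))
```

Call:
jog_arm([
  {"x": -4.75,"y": 0,"z": 0,"ax": 0,"ay": 0,"az": 0},
  {"x": 0,"y": 2.7,"z": 4,"ax": 0,"ay": 0,"az": 0},
  {"x": 0,"y": 0,"z": 4.5,"ax": 0,"ay": 0,"az": 0},
  {"x": 0,"y": 0,"z": 4.5,"ax": 0,"ay": 0,"az": 0},
  {"x": 0,"y": 0,"z": 3,"ax": 0,"ay": 0,"az": 0},
])

```text
time_s: 2.7
tool_pos: [0.5334, -0.1888, 0.0589]
tool_rot: [-179.8, 0.0, 69.6]
force: [-0.3, 0.4, 0.3]
grip_width: 0.0872
grasp_force: 0.0
```

Call:
jog_arm([
  {"x": 0,"y": 0,"z": 2.5,"ax": 0,"ay": 0,"az": 0},
  {"x": 0,"y": 0,"z": 1.2,"ax": 0,"ay": 0,"az": 0},
  {"x": 0,"y": 0,"z": 0.7,"ax": 0,"ay": 0,"az": 0},
  {"x": 0,"y": 0,"z": 0,"ax": 0,"ay": 0,"az": 0},
  {"x": 0,"y": 0,"z": 0,"ax": 0,"ay": 0,"az": 0},
])

```text
time_s: 3.2
tool_pos: [0.536, -0.1906, 0.0197]
tool_rot: [179.9, -0.0, 69.5]
force: [-0.0, 0.6, 1.8]
grip_width: 0.0868
grasp_force: 0.0
```

Call:
jog_arm([
  {"x": 0,"y": 0,"z": 0,"ax": 0,"ay": 0,"az": 0},
  {"x": 0,"y": 0,"z": 0,"ax": 0,"ay": 0,"az": 0},
  {"x": 0,"y": 0,"z": 0,"ax": 0,"ay": 0,"az": 0},
  {"x": 0,"y": 0,"z": 0,"ax": 0,"ay": 0,"az": 0},
  {"x": 0,"y": 0,"z": 0,"ax": 0,"ay": 0,"az": 0},
], claw=-1, squeeze=50)

```text
time_s: 3.7
tool_pos: [0.5351, -0.1904, 0.0187]
tool_rot: [180.0, -0.0, 69.5]
force: [0.5, 0.1, 0.3]
grip_width: 0.0553
grasp_force: 0.0
```

Call:
jog_arm([
  {"x": 0,"y": 0,"z": 0,"ax": 0,"ay": 0,"az": 0},
  {"x": 0,"y": 0,"z": 0,"ax": 0,"ay": 0,"az": 0},
  {"x": 0,"y": 0,"z": 0,"ax": 0,"ay": 0,"az": 0},
  {"x": 0,"y": 0,"z": 0,"ax": 0,"ay": 0,"az": 0},
  {"x": 0,"y": 0,"z": 0,"ax": 0,"ay": 0,"az": 0},
])

```text
time_s: 4.2
tool_pos: [0.5345, -0.1903, 0.0185]
tool_rot: [-179.9, -0.0, 69.5]
force: [-1.0, -0.1, -1.6]
grip_width: 0.0158
grasp_force: 50.0
```

Call:
jog_arm([
  {"x": 0,"y": 0,"z": -0.5,"ax": 0,"ay": 0,"az": 0},
  {"x": 0,"y": 0,"z": -3,"ax": 0,"ay": 0,"az": 0},
  {"x": 0,"y": 0,"z": -4.5,"ax": 0,"ay": 0,"az": 0},
  {"x": 0,"y": 0,"z": -4.5,"ax": 0,"ay": 0,"az": 0},
  {"x": 0,"y": 0,"z": -3.5,"ax": 0,"ay": 0,"az": 0},
])

```text
time_s: 4.7
tool_pos: [0.5351, -0.1908, 0.181]
tool_rot: [179.9, -0.0, 69.5]
force: [0.6, -0.6, -3.5]
grip_width: 0.0157
grasp_force: 50.0
```

Call:
jog_arm([
  {"x": 2.5,"y": 0,"z": 0,"ax": 0,"ay": 0,"az": -2.8},
  {"x": 3.7,"y": 0,"z": 0,"ax": 0,"ay": 0,"az": -2.8},
  {"x": 3.7,"y": 0,"z": 0,"ax": 0,"ay": 0,"az": -2.8},
  {"x": 3.7,"y": 0,"z": 0,"ax": 0,"ay": 0,"az": -2.8},
  {"x": 3.7,"y": 0,"z": 0,"ax": 0,"ay": 0,"az": -2.8},
])

```text
time_s: 5.2
tool_pos: [0.5777, -0.0212, 0.1775]
tool_rot: [-179.9, 0.0, 83.7]
force: [-0.1, 0.4, -3.1]
grip_width: 0.0156
grasp_force: 50.0
```

Call:
jog_arm([
  {"x": 3.7,"y": 0,"z": 0,"ax": 0,"ay": 0,"az": -2.8},
  {"x": 3.7,"y": 0,"z": 0,"ax": 0,"ay": 0,"az": -2.8},
  {"x": 3.7,"y": 0,"z": 0,"ax": 0,"ay": 0,"az": -2.8},
  {"x": 3.7,"y": 0,"z": 0,"ax": 0,"ay": 0,"az": -2.8},
  {"x": 3,"y": 0,"z": 0,"ax": 0,"ay": 0,"az": -2.7},
])

```text
time_s: 5.7
tool_pos: [0.5803, 0.1575, 0.1773]
tool_rot: [-179.9, -0.0, 97.7]
force: [0.2, 0.7, -2.8]
grip_width: 0.016
grasp_force: 50.0
```

Call:
jog_arm([
  {"x": 0,"y": 0,"z": 0,"ax": -2.5,"ay": 0,"az": 0},
  {"x": 0,"y": 0,"z": 0,"ax": -2.5,"ay": 0,"az": 0},
  {"x": 0,"y": 0,"z": 0,"ax": -2.5,"ay": 0,"az": 0},
  {"x": 0,"y": 0,"z": 0,"ax": -2.5,"ay": 0,"az": 0},
  {"x": 0,"y": 0,"z": 0,"ax": 0,"ay": 0,"az": 0},
])

```text
time_s: 6.2
tool_pos: [0.5796, 0.1542, 0.1776]
tool_rot: [170.1, -0.0, 97.5]
force: [-0.3, -0.0, -3.9]
grip_width: 0.0155
grasp_force: 50.0
```

```bash
cat >> h.py <<'E'
BO=np.array([.567,.1635]); BY=7.4; PX=-.0085; PZ=.0185
def boxpt(x,y,z): return np.r_[BO+R.from_euler('z',BY,degrees=True).as_matrix()[:2,:2]@[x,y],z]
def target(ax,az,th,y=0.):
    "TCP pose for panel end a at box (ax,az) [m], tilt th deg"
    rot=R.from_euler('z',BY+90,degrees=True)*R.from_euler('x',180,degrees=True)*R.from_euler('x',-th,degrees=True)
    t=np.radians(th); o=boxpt(ax+.1*np.cos(t),y,az+.1*np.sin(t))
    return o-rot.apply([PX,0,PZ]),rot
def state(o):
    "panel end a, origin, end b in box frame (mm), tilt"
    T=toolR(o); B=R.from_euler('z',BY,degrees=True); s=o['tool_pos']-np.r_[BO,0]
    f=lambda y:(B.inv().apply(s+T.apply([PX,y,PZ]))*1000).round(1)
    return f(-.1),f(0),f(.1)
E
python3 - <<'E'
from h import *
o=env.get_obs(); print(o['tool_pos'],o['tool_rot'],o['time_s'],o['force'],o['wrist_torque'],o['grip_width']); print(state(o))
print(delta(o,*target(-.082,.110,10)))
for n in ("wrist","top"):
    p=env.camera_params(n); im=env.read_camera(n)
    if n=="top": im=cv2.resize(im[140:260,140:260],None,fx=4,fy=4,interpolation=cv2.INTER_CUBIC)
    cv2.imwrite(f"pics/{n}3.png",im[:,:,::-1])
E
python3 -c "
import cv2,numpy as np
a=cv2.imread('pics/wrist3.png');b=cv2.imread('pics/top3.png')
a=cv2.resize(a,(400,300));b=cv2.resize(b,(400,400));c=np.zeros((400,800,3),np.uint8);c[:300,:400]=a;c[:,400:]=b;cv2.imwrite('pics/c3.png',c)"
```

```text
[0.57955146 0.15421927 0.17764396] [ 1.70129232e+02 -7.39160962e-03  9.74983525e+01] 6.2 [-0.30508962 -0.01312734 -3.90183203] [-7.25228797e-02  4.41449551e-01 -8.06681185e-05] 0.015489287151114056
(array([-84.1, -19.5, 142.3]), array([ 14.4, -19.3, 159.4]), array([113. , -19.1, 176.6]))
(array([ 1.93123756, -0.34768937,  3.19394626]), array([-0.12923842, -0.02425026,  0.09560223]))
```

View pics/c3.png

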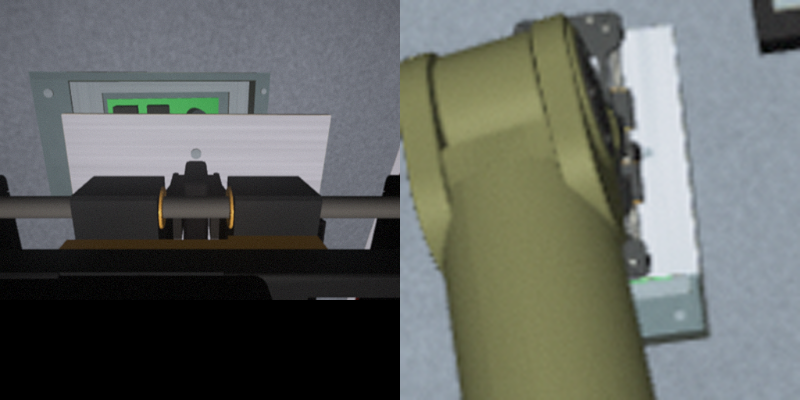

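The wrist view shows the box's far (+y) corners at about (38,93) and (343,93) in full resolution. The panel's far edge runs from about (79,147) to (424,147). I'll check the box and the panel offset from these.

Run:
```python
from h import *
o=env.get_obs(); p=env.camera_params("wrist"); im=cv2.imread("pics/wrist3.png").astype(int); g=im.sum(2)/3
for r in (150,170): # panel left/right
    b=np.where(g[r]>140)[0]; print(r,b.min(),b.max())
for c in (130,250,380): print(c,np.where(g[:200,c]>150)[0][:1], g[140:150,c].round())
d=im[:,:,0]-im[:,:,2]; 
for c in (80,200,320): print(c, g[84:106,c].round().astype(int))
for r in (100,110): print(r,g[r,30:50].astype(int),g[r,332:352].astype(int))
T=toolR(o); 
for PXt in (-.0085,-.006,-.011):
    print(PXt,project(p,[o['tool_pos']+T.apply([PXt+.06,y,PZ-.006]) for y in (-.1,.1)]).round(1))
print("box far corners predicted",project(p,[boxpt(-.124,.074,.093),boxpt(.108,.074,.093)]).round(1))
```

```text
150 79 423
170 82 420
130 [147] [141. 144. 142. 144. 128. 111. 148. 180. 185. 182.]
250 [147] [ 48.  60.  72.  69.  66.  83. 140. 176. 180. 180.]
380 [148] [128. 125. 125. 126. 121. 109. 101. 137. 178. 179.]
80 [116 119 119 112 114 114 110 111 101  97  99  96  98  96  97  96 101 100
 106 103 100 104]
200 [123 121 119 121 122 118 124 119 116 111 103 106 108 106 109 107 106 103
  93  75 106 133]
320 [124 117 114 121 117 124 119 119 109 101 103 103  98 108 107 106 109 103
  92  58  51  43]
100 [113 119 116 113 111 107 110 109 100  98  97  94  98  95  94  89  96  96
  92  96] [104 102 103 106 103 105 106  98 103 103 102 103 101 117 130 127 123 123
 124 127]
110 [109 105 106 106 109 113 112 113 111 106 100  98 104  94 105  92 100  99
  97 103] [102 103 104 104 105 108 105 105 104 106 104 109 112 123 130 129 132 129
 128 124]
-0.0085 [[ 75.9 145.4]
 [421.5 145.9]]
-0.006 [[ 75.2 141. ]
 [422.1 141.5]]
-0.011 [[ 76.5 149.7]
 [420.8 150.2]]
box far corners predicted [[ 36.5  89.6]
 [344.7  93.8]]
```

```bash
sed -i 's/BY=7.4; PX=-.0085/BY=6.9; PX=-.009/' h.py
cat > d.py <<'E'
import sys; from h import *
o=env.get_obs(); a=[float(v) for v in sys.argv[1:]]
print(o['time_s'],"F",o['force'].round(1),"M",o['wrist_torque'].round(2),*state(o),o['tool_rot'].round(2))
print(*[v.round(2) for v in delta(o,*target(*a))])
E
python3 d.py -.082 .078 10
```

```text
6.3 F [ 0.5 -0.7 -2.1] M [-0.09  0.38 -0.04] [-82.5 -20.7 142.8] [ 16.  -19.7 160. ] [114.5 -18.7 177.2] [170.09  -0.    97.47]
[ 1.97 -1.04  6.38] [-0.09 -0.1   0.56]
```

Call:
jog_arm([
  {"x": 1.0,"y": 0,"z": 0,"ax": 0,"ay": 0,"az": 0.6},
  {"x": 1.0,"y": -0.2,"z": 1.0,"ax": 0,"ay": 0,"az": 0},
  {"x": 0,"y": -0.3,"z": 2.0,"ax": 0,"ay": 0,"az": 0},
  {"x": 0,"y": -0.3,"z": 1.5,"ax": 0,"ay": 0,"az": 0},
  {"x": 0,"y": 0,"z": 0,"ax": 0,"ay": 0,"az": 0},
])

```text
time_s: 6.8
tool_pos: [0.5765, 0.1748, 0.1291]
tool_rot: [170.4, 0.0, 96.9]
force: [-0.7, 0.5, -3.4]
grip_width: 0.0158
grasp_force: 50.0
```

```bash
python3 d.py -.082 .078 10
```

```text
6.8 F [-0.7  0.5 -3.4] M [-0.09  0.48 -0.01] [-84.7   1.   94.2] [ 13.9   1.  110.9] [112.5   1.1 127.6] [1.7036e+02 1.0000e-02 9.6920e+01]
[-0.1  -0.02  1.57] [-0.36  0.    0.03]
```

Call:
jog_arm([
  {"x": -0.1,"y": 0,"z": 0.5,"ax": -0.3,"ay": 0,"az": 0},
  {"x": 0,"y": 0,"z": 0.5,"ax": 0,"ay": 0,"az": 0},
  {"x": 0,"y": 0,"z": 0.4,"ax": 0,"ay": 0,"az": 0},
  {"x": 0,"y": 0,"z": 0.1,"ax": 0,"ay": 0,"az": 0},
  {"x": 0,"y": 0,"z": 0,"ax": 0,"ay": 0,"az": 0},
])

```text
time_s: 7.3
tool_pos: [0.5818, 0.1735, 0.1182]
tool_rot: [169.7, -0.1, 96.8]
force: [0.3, -0.3, -4.7]
grip_width: 0.0157
grasp_force: 50.0
```

```bash
python3 d.py -.112 .078 10
python3 - <<'E'
from h import *
im=env.read_camera("wrist"); cv2.imwrite("pics/w4.png",im[:260,:,::-1])
E
```

```text
7.3 F [ 0.3 -0.3 -4.7] M [-0.09  0.45  0.  ] [-79.2  -0.6  82.1] [ 19.2  -0.8 100. ] [117.6  -0.9 117.9] [ 1.6969e+02 -1.1000e-01  9.6830e+01]
[ 0.08 -3.29 -0.13] [ 0.31 -0.1  -0.09]
```

View pics/w4.png

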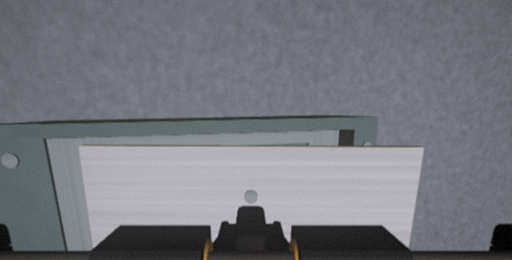

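The panel's deep end sits inside the opening. The lip's inner edge runs from (48,139) to about (65,250), and the panel's end from (80,147) to (92,245). I'll check the predicted pixels.

Run:
```python
from h import *
o=env.get_obs(); p=env.camera_params("wrist"); T=toolR(o)
print(o['time_s'],state(o))
print(project(p,[boxpt(-.092,.066,.093),boxpt(-.092,.0,.093),boxpt(.092,.066,.093),boxpt(.108,.074,.093)]).round(1))
print(project(p,[o['tool_pos']+T.apply([PX+x,y,PZ-.006]) for x,y in((.06,-.1),(.06,.1),(0,-.1))]).round(1))
g=cv2.imread("pics/w4.png").sum(2)//3
for r in(160,200,240): print(r,g[r,44:96])
```

```text
7.35 (array([-79.1,  -0.6,  82.3]), array([ 19.3,  -0.7, 100.2]), array([117.7,  -0.9, 118.1]))
[[ 47.5 135.5]
 [ 66.6 245.7]
 [355.6 131.6]
 [379.1 119. ]]
[[ 76.  146.2]
 [421.4 146.7]
 [ 90.3 241.9]]
160 [106 103  99  84  56  59  99 135 138 137 136 136 133 132 135 138 135 136
 133 140 138 136 130 133 134 137 135 135 139 142 137 140 141 133 143 143
 162 172 177 173 179 177 179 176 175 176 180 177 171 175 176 174]
200 [104  96 101  98 102 105 105 105 103  99  96  72  54  79 122 142 139 136
 137 135 137 138 138 133 137 136 139 140 139 133 135 135 138 137 144 144
 141 140 143 141 141 148 168 178 182 180 177 179 181 179 181 180]
240 [100  97  99  95  91  97 102  98 101  99  98  97 100 105 102 101 105 102
  94  65  48  85 130 134 134 130 132 133 133 132 137 132 131 136 138 136
 134 129 124 131 135 133 137 140 142 139 136 142 162 168 174 172]
```

```bash
sed -i 's/BO=np.array(\[.567,/BO=np.array([.5648,/' h.py; python3 d.py -.079 .0775 10
```

```text
7.35 F [-0.4 -0.1 -3. ] M [-0.11  0.35  0.02] [-76.9  -0.9  82.3] [ 21.5  -1.  100.2] [119.9  -1.2 118.1] [ 1.6967e+02 -1.2000e-01  9.6830e+01]
[ 0.1  -0.28  0.49] [ 0.33 -0.11 -0.09]
```

Call:
jog_arm([
  {"x": 0.1,"y": -0.1,"z": 0.2,"ax": 0.3,"ay": 0,"az": 0},
  {"x": 0,"y": -0.1,"z": 0.2,"ax": 0,"ay": 0,"az": 0},
  {"x": 0,"y": 0,"z": 0.1,"ax": 0,"ay": 0,"az": 0},
  {"x": 0,"y": 0,"z": 0,"ax": 0,"ay": 0,"az": 0},
  {"x": 0,"y": 0,"z": 0,"ax": 0,"ay": 0,"az": 0},
])

```text
time_s: 7.85
tool_pos: [0.5805, 0.1743, 0.1128]
tool_rot: [170.0, -0.1, 96.8]
force: [-0.0, 0.1, -3.4]
grip_width: 0.0158
grasp_force: 50.0
```

```bash
python3 d.py -.112 .078 10
```

```text
7.85 F [-0.   0.1 -3.4] M [-0.09  0.44  0.01] [-78.4   0.1  77.2] [20.1 -0.1 94.6] [118.6  -0.2 112. ] [ 1.700e+02 -1.100e-01  9.684e+01]
[ 0.01 -3.3  -0.66] [ 0.   -0.09 -0.08]
```

Call:
jog_arm([
  {"x": 0,"y": -0.4,"z": -0.07,"ax": 0,"ay": 0,"az": 0},
  {"x": 0,"y": -0.4,"z": -0.07,"ax": 0,"ay": 0,"az": 0},
  {"x": 0,"y": -0.4,"z": -0.07,"ax": 0,"ay": 0,"az": 0},
  {"x": 0,"y": -0.4,"z": -0.07,"ax": 0,"ay": 0,"az": 0},
  {"x": 0,"y": -0.2,"z": -0.04,"ax": 0,"ay": 0,"az": 0},
])

```text
time_s: 8.35
tool_pos: [0.5618, 0.1722, 0.1129]
tool_rot: [170.0, -0.1, 96.9]
force: [-0.2, -0.2, -3.9]
grip_width: 0.0157
grasp_force: 50.0
```

```bash
python3 d.py -.112 .078 10
```

```text
8.35 F [-0.2 -0.2 -3.9] M [-0.11  0.4  -0.02] [-97.3   0.2  77.3] [ 1.2  0.1 94.6] [ 9.97e+01 -1.00e-01  1.12e+02] [ 1.7001e+02 -1.2000e-01  9.6850e+01]
[-0.   -1.44 -0.32] [-0.01 -0.11 -0.07]
```

No contact, and the end is under the lip. Continue.

Call:
jog_arm([
  {"x": 0,"y": -0.4,"z": -0.07,"ax": 0,"ay": 0,"az": 0},
  {"x": 0,"y": -0.4,"z": -0.07,"ax": 0,"ay": 0,"az": 0},
  {"x": 0,"y": -0.3,"z": -0.06,"ax": 0,"ay": 0,"az": 0},
  {"x": 0,"y": -0.2,"z": -0.04,"ax": 0,"ay": 0,"az": 0},
  {"x": 0,"y": 0,"z": 0,"ax": 0,"ay": 0,"az": 0},
])

```text
time_s: 8.85
tool_pos: [0.549, 0.1707, 0.113]
tool_rot: [170.0, -0.1, 96.8]
force: [-0.2, -0.9, -3.7]
grip_width: 0.0154
grasp_force: 50.0
```

```bash
python3 d.py -.112 .070 10
```

```text
8.85 F [-0.2 -0.9 -3.7] M [-0.11  0.39 -0.01] [-110.1    0.2   77.4] [-11.6   0.1  94.8] [ 8.680e+01 -1.000e-01  1.121e+02] [ 1.700e+02 -1.200e-01  9.685e+01]
[-0.   -0.31  0.7 ] [ 0.   -0.11 -0.07]
```

Call:
jog_arm([
  {"x": 0,"y": -0.1,"z": 0.03,"ax": 0,"ay": 0,"az": 0},
  {"x": 0,"y": -0.08,"z": 0.04,"ax": 0,"ay": 0,"az": 0},
  {"x": 0,"y": -0.01,"z": 0.06,"ax": 0,"ay": 0,"az": 0},
  {"x": 0,"y": -0.01,"z": 0.06,"ax": 0,"ay": 0,"az": 0},
  {"x": 0,"y": -0.01,"z": 0.06,"ax": 0,"ay": 0,"az": 0},
])

```text
time_s: 9.35
tool_pos: [0.5477, 0.1704, 0.1101]
tool_rot: [170.0, -0.1, 96.8]
force: [-0.1, 0.2, -4.0]
grip_width: 0.0158
grasp_force: 50.0
```

Call:
jog_arm([
  {"x": 0,"y": -0.01,"z": 0.06,"ax": 0,"ay": 0,"az": 0},
  {"x": 0,"y": -0.01,"z": 0.06,"ax": 0,"ay": 0,"az": 0},
  {"x": 0,"y": -0.01,"z": 0.06,"ax": 0,"ay": 0,"az": 0},
  {"x": 0,"y": -0.01,"z": 0.06,"ax": 0,"ay": 0,"az": 0},
  {"x": 0,"y": -0.01,"z": 0.06,"ax": 0,"ay": 0,"az": 0},
])

```text
time_s: 9.85
tool_pos: [0.5476, 0.1705, 0.1071]
tool_rot: [170.0, -0.1, 96.8]
force: [-0.1, -0.6, -3.6]
grip_width: 0.0157
grasp_force: 50.0
```

```bash
python3 d.py -.112 .070 10
```

```text
9.85 F [-0.1 -0.6 -3.6] M [-0.11  0.42 -0.  ] [-1.115e+02  1.000e-01  7.150e+01] [-13.    0.   88.8] [ 8.550e+01 -1.000e-01  1.062e+02] [ 1.700e+02 -1.100e-01  9.684e+01]
[ 0.   -0.08  0.14] [ 0.   -0.1  -0.08]
```

Call:
jog_arm([
  {"x": 0,"y": -0.01,"z": 0.06,"ax": 0,"ay": 0,"az": 0},
  {"x": 0,"y": -0.01,"z": 0.06,"ax": 0,"ay": 0,"az": 0},
  {"x": 0,"y": -0.01,"z": 0.06,"ax": 0,"ay": 0,"az": 0},
  {"x": 0,"y": -0.01,"z": 0.06,"ax": 0,"ay": 0,"az": 0},
  {"x": 0,"y": -0.01,"z": 0.06,"ax": 0,"ay": 0,"az": 0},
])

```text
time_s: 10.35
tool_pos: [0.5477, 0.1705, 0.104]
tool_rot: [170.0, -0.1, 96.8]
force: [-1.0, -0.1, -3.1]
grip_width: 0.0154
grasp_force: 50.0
```

Call:
jog_arm([
  {"x": 0,"y": -0.01,"z": 0.06,"ax": 0,"ay": 0,"az": 0},
  {"x": 0,"y": -0.01,"z": 0.06,"ax": 0,"ay": 0,"az": 0},
  {"x": 0,"y": -0.01,"z": 0.06,"ax": 0,"ay": 0,"az": 0},
  {"x": 0,"y": -0.01,"z": 0.06,"ax": 0,"ay": 0,"az": 0},
  {"x": 0,"y": -0.01,"z": 0.06,"ax": 0,"ay": 0,"az": 0},
])

```text
time_s: 10.85
tool_pos: [0.5477, 0.1705, 0.101]
tool_rot: [170.0, -0.1, 96.8]
force: [-0.4, -0.5, -3.8]
grip_width: 0.0158
grasp_force: 50.0
```

Call:
jog_arm([
  {"x": 0,"y": -0.01,"z": 0.06,"ax": 0,"ay": 0,"az": 0},
  {"x": 0,"y": -0.01,"z": 0.06,"ax": 0,"ay": 0,"az": 0},
  {"x": 0,"y": -0.01,"z": 0.06,"ax": 0,"ay": 0,"az": 0},
  {"x": 0,"y": -0.01,"z": 0.06,"ax": 0,"ay": 0,"az": 0},
  {"x": 0,"y": -0.01,"z": 0.06,"ax": 0,"ay": 0,"az": 0},
])

```text
time_s: 11.35
tool_pos: [0.5477, 0.1704, 0.0979]
tool_rot: [170.0, -0.1, 96.8]
force: [0.2, 0.2, -3.9]
grip_width: 0.0155
grasp_force: 50.0
```

Call:
jog_arm([
  {"x": 0,"y": -0.01,"z": 0.06,"ax": 0,"ay": 0,"az": 0},
  {"x": 0,"y": -0.01,"z": 0.06,"ax": 0,"ay": 0,"az": 0},
  {"x": 0,"y": -0.01,"z": 0.06,"ax": 0,"ay": 0,"az": 0},
  {"x": 0,"y": -0.01,"z": 0.06,"ax": 0,"ay": 0,"az": 0},
  {"x": 0,"y": -0.01,"z": 0.06,"ax": 0,"ay": 0,"az": 0},
])

```text
time_s: 11.85
tool_pos: [0.5477, 0.1705, 0.0949]
tool_rot: [170.0, -0.1, 96.8]
force: [0.7, 0.8, -4.1]
grip_width: 0.0156
grasp_force: 50.0
```

Call:
jog_arm([
  {"x": 0,"y": -0.01,"z": 0.06,"ax": 0,"ay": 0,"az": 0},
  {"x": 0,"y": -0.01,"z": 0.06,"ax": 0,"ay": 0,"az": 0},
  {"x": 0,"y": -0.01,"z": 0.06,"ax": 0,"ay": 0,"az": 0},
  {"x": 0,"y": -0.01,"z": 0.06,"ax": 0,"ay": 0,"az": 0},
  {"x": 0,"y": -0.01,"z": 0.06,"ax": 0,"ay": 0,"az": 0},
])

```text
time_s: 12.35
tool_pos: [0.5478, 0.1705, 0.0919]
tool_rot: [170.0, -0.1, 96.8]
force: [0.9, -0.6, -3.0]
grip_width: 0.0152
grasp_force: 50.0
```

```bash
python3 d.py -.112 .055 10
python3 - <<'E'
from h import *
im=env.read_camera("wrist"); cv2.imwrite("pics/w5.png",im[:260,:,::-1])
E
```

```text
12.35 F [ 0.9 -0.6 -3. ] M [-0.06  0.4  -0.  ] [-111.3    0.2   56.3] [-12.8   0.   73.6] [85.6 -0.1 91. ] [ 1.6999e+02 -1.1000e-01  9.6840e+01]
[-0.   -0.09  0.12] [ 0.01 -0.1  -0.08]
```

View pics/w5.png

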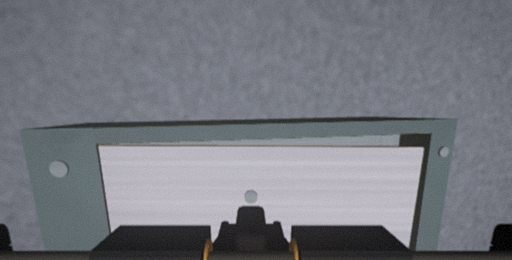

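The panel's deep end is under the lip, with the lip edge at x≈97-108. Its shallow end (x≈423) is just clear of the shallow lip (x≈430).

Call:
jog_arm([
  {"x": 0,"y": -0.01,"z": 0.05,"ax": 0,"ay": 0,"az": 0},
  {"x": 0,"y": -0.01,"z": 0.05,"ax": 0,"ay": 0,"az": 0},
  {"x": 0,"y": -0.01,"z": 0.05,"ax": 0,"ay": 0,"az": 0},
  {"x": 0,"y": -0.01,"z": 0.05,"ax": 0,"ay": 0,"az": 0},
  {"x": 0,"y": -0.01,"z": 0.05,"ax": 0,"ay": 0,"az": 0},
])

```text
time_s: 12.9
tool_pos: [0.5477, 0.1705, 0.0893]
tool_rot: [170.0, -0.1, 96.8]
force: [0.3, 0.2, -3.3]
grip_width: 0.0159
grasp_force: 50.0
```

```bash
python3 d.py -.112 .052 10; python3 -c "
from h import *
o=env.get_obs();p=env.camera_params('wrist');print(project(p,[boxpt(.092,y,.093) for y in (.066,.04,.02)]).round(1))
g=cv2.imread('pics/w5.png').sum(2)//3
for r in (160,180,210):print(r,g[r,404:448])"
```

```text
12.9 F [ 0.3  0.2 -3.3] M [-0.06  0.34  0.  ] [-111.4    0.2   53.7] [-12.9   0.   71.1] [85.5 -0.1 88.4] [ 1.700e+02 -1.100e-01  9.684e+01]
[-0.   -0.09  0.16] [ 0.   -0.09 -0.08]
[[432.4 135.7]
 [425.6 179.2]
 [420.7 210.6]]
160 [188 186 183 187 186 185 187 186 187 188 186 187 182 184 189 184 187 174
 111  48  41  41  41  57  97 114 107 107 106 110 108 108 108 105 104 111
 106 106 104 109 109 108 102 107]
180 [187 184 187 183 186 186 186 185 189 183 187 187 183 188 176 105  48  43
  47  40  59  88 105 110 105 103 103 107 104 106 105 110 104 106 110 102
 104 108 105 103 103 109 106 107]
210 [193 195 198 193 192 195 192 197 202 188 127  59  52  46  47  46  65  99
 112 109 108 105 108 105 112 106 107 105 106 110 105 110 108 109 110 102
 105 106 107 119 123 120 123 117]
```

Call:
jog_arm([
  {"x": 0,"y": -0.1,"z": -0.02,"ax": 0,"ay": 0,"az": 0},
  {"x": 0,"y": -0.1,"z": -0.02,"ax": 0,"ay": 0,"az": 0},
  {"x": 0,"y": -0.1,"z": -0.01,"ax": 0,"ay": 0,"az": 0},
  {"x": 0,"y": 0,"z": 0.05,"ax": 0,"ay": 0,"az": 0},
  {"x": 0,"y": 0,"z": 0.05,"ax": 0,"ay": 0,"az": 0},
])

```text
time_s: 13.4
tool_pos: [0.5448, 0.1702, 0.0883]
tool_rot: [170.0, -0.1, 96.8]
force: [0.4, 0.4, -3.6]
grip_width: 0.0156
grasp_force: 50.0
```

```bash
python3 d.py -.114 .052 10
```

```text
13.4 F [ 0.4  0.4 -3.6] M [-0.13  0.43 -0.  ] [-114.3    0.2   52.7] [-15.8   0.1  70.1] [82.7 -0.1 87.5] [ 1.6999e+02 -1.1000e-01  9.6840e+01]
[-0.    0.02  0.08] [ 0.01 -0.1  -0.07]
```

Call:
jog_arm([
  {"x": 0,"y": -0.01,"z": 0.05,"ax": 0,"ay": 0,"az": 0},
  {"x": 0,"y": -0.01,"z": 0.05,"ax": 0,"ay": 0,"az": 0},
  {"x": 0,"y": -0.01,"z": 0.05,"ax": 0,"ay": 0,"az": 0},
  {"x": 0,"y": -0.01,"z": 0.05,"ax": 0,"ay": 0,"az": 0},
  {"x": 0,"y": 0,"z": 0.03,"ax": 0,"ay": 0,"az": 0},
])

```text
time_s: 13.9
tool_pos: [0.545, 0.1702, 0.0862]
tool_rot: [170.0, -0.1, 96.8]
force: [-0.5, -0.9, -1.4]
grip_width: 0.0156
grasp_force: 50.0
```

```bash
python3 d.py -.114 .052 10
```

```text
13.9 F [-0.5 -0.9 -1.4] M [-0.18  0.51 -0.03] [-114.1    0.2   50.6] [-15.7   0.1  67.9] [82.8 -0.  85.3] [ 1.6999e+02 -1.1000e-01  9.6850e+01]
[-0.01  0.04 -0.14] [ 0.01 -0.1  -0.07]
```

```bash
for t in 7.5 5 2.5; do python3 d.py -.114 .0515 $t | tail -1; done
python3 - <<'E'
from h import *
P=[target(-.114,.0515,t) for t in (10,8,6,4,3,2)]
for (a,ra),(b,rb) in zip(P,P[1:]): print((ra.inv().apply(b-a)*100).round(2),(ra.inv()*rb).as_rotvec(degrees=True).round(2))
E
```

```text
[-0.01  0.1   0.35] [ 2.51 -0.1  -0.07]
[-0.01  0.15  0.79] [ 5.01 -0.1  -0.07]
[-0.01  0.18  1.23] [ 7.51 -0.1  -0.07]
[0.   0.06 0.35] [2. 0. 0.]
[0.   0.06 0.35] [ 2.  0. -0.]
[-0.    0.06  0.35] [ 2. -0.  0.]
[0.   0.03 0.17] [ 1.  0. -0.]
[-0.    0.03  0.17] [1. 0. 0.]
```

Call:
jog_arm([
  {"x": 0,"y": 0.03,"z": 0.08,"ax": 1,"ay": 0,"az": 0},
  {"x": 0,"y": 0.03,"z": 0.17,"ax": 1,"ay": 0,"az": 0},
  {"x": 0,"y": 0.03,"z": 0.17,"ax": 1,"ay": 0,"az": 0},
  {"x": 0,"y": 0.03,"z": 0.17,"ax": 1,"ay": 0,"az": 0},
  {"x": 0,"y": 0.03,"z": 0.17,"ax": 1,"ay": 0,"az": 0},
])

```text
time_s: 14.4
tool_pos: [0.5475, 0.1704, 0.0784]
tool_rot: [175.1, -0.1, 96.8]
force: [-0.1, 1.0, -3.0]
grip_width: 0.0157
grasp_force: 50.0
```

```bash
python3 d.py -.114 .0515 2
```

```text
14.4 F [-0.1  1.  -3. ] M [-0.07  0.21 -0.01] [-1.144e+02  1.000e-01  5.140e+01] [-14.7  -0.   59.9] [84.9 -0.1 68.5] [ 1.7509e+02 -1.0000e-01  9.6840e+01]
[0.   0.12 0.5 ] [ 2.91 -0.09 -0.07]
```

Call:
jog_arm([
  {"x": 0,"y": 0.03,"z": 0.17,"ax": 1,"ay": 0,"az": 0},
  {"x": 0,"y": 0.03,"z": 0.17,"ax": 1,"ay": 0,"az": 0},
  {"x": 0,"y": 0.03,"z": 0.17,"ax": 1,"ay": 0,"az": 0},
  {"x": 0,"y": 0.01,"z": 0.09,"ax": 0.5,"ay": 0,"az": 0},
  {"x": 0,"y": 0,"z": 0,"ax": 0,"ay": 0,"az": 0},
])

```text
time_s: 14.9
tool_pos: [0.549, 0.1705, 0.0725]
tool_rot: [178.5, -0.1, 96.8]
force: [0.3, -0.2, -4.5]
grip_width: 0.0157
grasp_force: 50.0
```

```bash
python3 d.py -.114 .0515 0
python3 - <<'E'
from h import *
im=env.read_camera("wrist"); cv2.imwrite("pics/w6.png",im[:260,:,::-1])
E
```

```text
14.9 F [ 0.3 -0.2 -4.5] M [-0.07  0.07  0.02] [-114.4    0.    51.4] [-14.4  -0.1  54. ] [85.6 -0.2 56.6] [ 1.7852e+02 -9.0000e-02  9.6830e+01]
[0.01 0.08 0.26] [ 1.48 -0.09 -0.07]
```

View pics/w6.png

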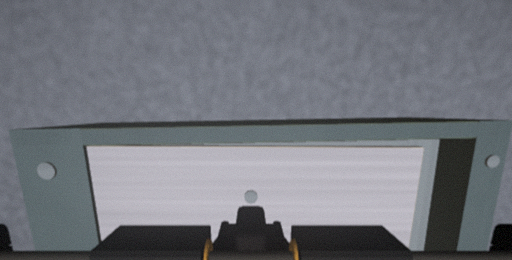

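The panel is now inside the opening, with the shallow ledge showing at x≈423-440. I'll level it, then feel down.

Call:
jog_arm([
  {"x": 0,"y": 0.02,"z": 0.08,"ax": 0.5,"ay": 0,"az": 0},
  {"x": 0,"y": 0.02,"z": 0.08,"ax": 0.5,"ay": 0,"az": 0},
  {"x": 0,"y": 0.02,"z": 0.07,"ax": 0.5,"ay": -0.1,"az": -0.1},
  {"x": 0,"y": 0,"z": 0.02,"ax": 0,"ay": 0,"az": 0},
  {"x": 0,"y": 0,"z": 0,"ax": 0,"ay": 0,"az": 0},
])

```text
time_s: 15.45
tool_pos: [0.5494, 0.1707, 0.0702]
tool_rot: [-180.0, -0.0, 96.9]
force: [-0.1, -0.5, -3.6]
grip_width: 0.0158
grasp_force: 50.0
```

```bash
python3 d.py -.114 .0505 0
```

```text
15.45 F [-0.1 -0.5 -3.6] M [-0.12  0.   -0.04] [-114.4   -0.    51.7] [-14.4   0.   51.7] [85.6  0.1 51.7] [-180.     -0.     96.94]
[-0.    0.04  0.12] [-0.   -0.    0.04]
```

Call:
jog_arm([
  {"x": 0,"y": 0,"z": 0.03,"ax": 0,"ay": 0,"az": 0},
  {"x": 0,"y": 0,"z": 0.03,"ax": 0,"ay": 0,"az": 0},
  {"x": 0,"y": 0,"z": 0.03,"ax": 0,"ay": 0,"az": 0},
  {"x": 0,"y": 0,"z": 0.02,"ax": 0,"ay": 0,"az": 0},
  {"x": 0,"y": 0,"z": 0,"ax": 0,"ay": 0,"az": 0},
])

```text
time_s: 15.95
tool_pos: [0.5494, 0.1708, 0.0693]
tool_rot: [180.0, -0.0, 96.9]
force: [0.8, 0.2, -1.8]
grip_width: 0.0159
grasp_force: 50.0
```

```bash
python3 d.py -.098 .0505 0
```

```text
15.95 F [ 0.8  0.2 -1.8] M [-0.05  0.14 -0.01] [-114.5   -0.    50.8] [-14.5   0.1  50.8] [85.5  0.1 50.8] [ 1.800e+02 -1.000e-02  9.694e+01]
[-0.01  1.65  0.03] [ 0.   -0.01  0.04]
```

Call:
jog_arm([
  {"x": 0,"y": 0.2,"z": 0.01,"ax": 0,"ay": 0,"az": 0},
  {"x": 0,"y": 0.25,"z": 0.01,"ax": 0,"ay": 0,"az": 0},
  {"x": 0,"y": 0.25,"z": 0,"ax": 0,"ay": 0,"az": 0},
  {"x": 0,"y": 0.25,"z": 0,"ax": 0,"ay": 0,"az": 0},
  {"x": 0,"y": 0.15,"z": 0,"ax": 0,"ay": 0,"az": 0},
])

```text
time_s: 16.45
tool_pos: [0.5603, 0.1721, 0.0692]
tool_rot: [-180.0, -0.0, 96.9]
force: [-4.0, 0.4, 3.8]
grip_width: 0.0153
grasp_force: 50.0
```

```bash
python3 d.py -.098 .0505 0
```

```text
16.45 F [-4.   0.4  3.8] M [-0.21  1.02 -0.05] [-103.4    0.    50.7] [-3.4  0.1 50.7] [96.6  0.2 50.6] [-1.7997e+02 -1.0000e-02  9.6940e+01]
[-0.01  0.54  0.02] [-0.03 -0.01  0.04]
```

Call:
jog_arm([
  {"x": 0,"y": 0.0,"z": -0.03,"ax": 0,"ay": 0,"az": 0},
  {"x": 0,"y": 0.06,"z": 0,"ax": 0,"ay": 0,"az": 0},
  {"x": 0,"y": 0.06,"z": 0,"ax": 0,"ay": 0,"az": 0},
  {"x": 0,"y": 0.06,"z": 0,"ax": 0,"ay": 0,"az": 0},
  {"x": 0,"y": 0.06,"z": 0,"ax": 0,"ay": 0,"az": 0},
])

```text
time_s: 16.95
tool_pos: [0.5627, 0.1723, 0.0692]
tool_rot: [180.0, -0.0, 96.9]
force: [-1.6, 0.2, -1.3]
grip_width: 0.0155
grasp_force: 50.0
```

```bash
python3 d.py -.098 .0505 0
```

```text
16.95 F [-1.6  0.2 -1.3] M [-0.14  0.52  0.02] [-1.01e+02 -1.00e-01  5.07e+01] [-1.   0.  50.7] [99.   0.1 50.7] [179.99  -0.    96.94]
[-0.    0.3   0.02] [ 0.01 -0.    0.04]
```

Friction only. Creep on to the wall.

Call:
jog_arm([
  {"x": 0,"y": 0.04,"z": 0,"ax": 0,"ay": 0,"az": 0},
  {"x": 0,"y": 0.04,"z": 0,"ax": 0,"ay": 0,"az": 0},
  {"x": 0,"y": 0.04,"z": 0,"ax": 0,"ay": 0,"az": 0},
  {"x": 0,"y": 0.03,"z": 0,"ax": 0,"ay": 0,"az": 0},
  {"x": 0,"y": 0,"z": 0,"ax": 0,"ay": 0,"az": 0},
])

```text
time_s: 17.45
tool_pos: [0.5643, 0.1725, 0.0692]
tool_rot: [180.0, -0.0, 96.9]
force: [-0.9, 0.2, -2.3]
grip_width: 0.0155
grasp_force: 50.0
```

Call:
jog_arm([
  {"x": 0,"y": 0.03,"z": 0,"ax": 0,"ay": 0,"az": 0},
  {"x": 0,"y": 0.03,"z": 0,"ax": 0,"ay": 0,"az": 0},
  {"x": 0,"y": 0.03,"z": 0,"ax": 0,"ay": 0,"az": 0},
  {"x": 0,"y": 0.03,"z": 0,"ax": 0,"ay": 0,"az": 0},
  {"x": 0,"y": 0,"z": 0,"ax": 0,"ay": 0,"az": 0},
])

```text
time_s: 17.95
tool_pos: [0.5651, 0.1726, 0.0692]
tool_rot: [-180.0, -0.0, 96.9]
force: [-1.3, -1.3, -1.6]
grip_width: 0.0154
grasp_force: 50.0
```

Call:
jog_arm([
  {"x": 0,"y": 0.03,"z": 0,"ax": 0,"ay": 0,"az": 0},
  {"x": 0,"y": 0.03,"z": 0,"ax": 0,"ay": 0,"az": 0},
  {"x": 0,"y": 0.03,"z": 0,"ax": 0,"ay": 0,"az": 0},
  {"x": 0,"y": 0.03,"z": 0,"ax": 0,"ay": 0,"az": 0},
  {"x": 0,"y": 0,"z": 0,"ax": 0,"ay": 0,"az": 0},
])

```text
time_s: 18.45
tool_pos: [0.5652, 0.1726, 0.0692]
tool_rot: [-179.8, 0.0, 96.9]
force: [-6.9, -2.0, 2.2]
grip_width: 0.0153
grasp_force: 50.0
```

Call:
jog_arm([
  {"x": 0,"y": -0.06,"z": 0.02,"ax": 0,"ay": 0,"az": 0},
  {"x": 0,"y": -0.04,"z": 0,"ax": 0,"ay": 0,"az": 0},
  {"x": 0,"y": 0,"z": 0,"ax": 0,"ay": 0,"az": 0},
  {"x": 0,"y": 0,"z": 0,"ax": 0,"ay": 0,"az": 0},
  {"x": 0,"y": 0,"z": 0,"ax": 0,"ay": 0,"az": 0},
], squeeze=10)

```text
time_s: 18.95
tool_pos: [0.5652, 0.1726, 0.0692]
tool_rot: [-180.0, -0.0, 96.9]
force: [-4.2, -0.9, 2.8]
grip_width: 0.016
grasp_force: 10.0
```

```bash
python3 d.py -.098 .0505 0
```

```text
18.95 F [-4.2 -0.9  2.8] M [-0.34  1.24 -0.11] [-98.5  -0.1  50.8] [ 1.5 -0.1 50.7] [101.5  -0.   50.6] [-179.95   -0.     96.93]
[0.01 0.05 0.02] [-0.05 -0.    0.03]
```

Call:
jog_arm([
  {"x": 0,"y": 0,"z": 0,"ax": 0,"ay": 0,"az": 0},
  {"x": 0,"y": 0,"z": 0,"ax": 0,"ay": 0,"az": 0},
  {"x": 0,"y": 0,"z": 0,"ax": 0,"ay": 0,"az": 0},
  {"x": 0,"y": 0,"z": 0,"ax": 0,"ay": 0,"az": 0},
  {"x": 0,"y": 0,"z": 0,"ax": 0,"ay": 0,"az": 0},
], claw=0.2)

```text
time_s: 19.45
tool_pos: [0.566, 0.1728, 0.0693]
tool_rot: [179.9, -0.0, 96.9]
force: [-0.5, -0.0, 0.2]
grip_width: 0.0475
grasp_force: 0.0
```

Call:
jog_arm([
  {"x": 0,"y": 0,"z": -1,"ax": 0,"ay": 0,"az": 0},
  {"x": 0,"y": 0,"z": -2,"ax": 0,"ay": 0,"az": 0},
  {"x": 0,"y": 0,"z": -3,"ax": 0,"ay": 0,"az": 0},
  {"x": 0,"y": 0,"z": -4,"ax": 0,"ay": 0,"az": 0},
  {"x": 0,"y": 0,"z": -4,"ax": 0,"ay": 0,"az": 0},
])

```text
time_s: 19.95
tool_pos: [0.5654, 0.1725, 0.2111]
tool_rot: [180.0, -0.0, 96.9]
force: [1.4, 0.7, -0.4]
grip_width: 0.0521
grasp_force: 0.0
```

Call:
jog_arm([
  {"x": -4,"y": 0,"z": 0,"ax": 0,"ay": 0,"az": 0},
  {"x": -4,"y": 0,"z": 0,"ax": 0,"ay": 0,"az": 0},
  {"x": -3,"y": 0,"z": 0,"ax": 0,"ay": 0,"az": 0},
  {"x": 0,"y": 0,"z": 0,"ax": 0,"ay": 0,"az": 0},
  {"x": 0,"y": 0,"z": 0,"ax": 0,"ay": 0,"az": 0},
])

```text
time_s: 20.45
tool_pos: [0.5791, 0.0629, 0.2099]
tool_rot: [179.9, -0.1, 96.8]
force: [-0.2, 1.0, 0.3]
grip_width: 0.0523
grasp_force: 0.0
```

Run:
```python
from h import *
o=env.get_obs(); print(o['time_s'],o['tool_pos'],o['grip_width'])
im=env.read_camera("wrist"); cv2.imwrite("pics/w7.png",im[:,:,::-1])
```

```text
20.45 [0.57908597 0.0629194  0.20989181] 0.05226485721093503
```

View pics/w7.png

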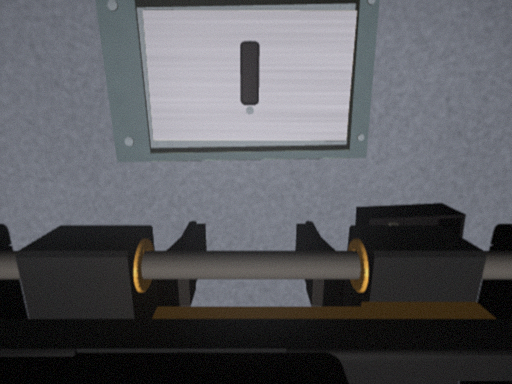

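The panel lies square under both lips, with its grip at (249,72), released, and the arm is clear.

```bash
python3 -c "
from cell import env
print(env.sign_off())"
```

```text
the job is handed in; nothing more can be done
None
```

The panel is refitted: I lowered it gently onto the ledges, slid it home against the shallow end wall, let go and handed the job in at about 20.5 s, though the sign-off gave no verdict.

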